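# Load a blank into the spring magazine

## Task

Load one more blank into the spring magazine on the fitter's bench. Take the loose plain round blank that matches the one already showing in the magazine (not the ring with the hole, the square one or the larger round one) and press it down on top of that one, against the spring, until both spring catches have snapped shut over it, then let go so that it stays flat and still under them.

Things in the scene. Friction and masses are not known exactly. Their poses are not given: they have to be found in the camera images.
- blank: Blank to load: plain solid aluminium disc, 56 mm diameter, 16 mm thick, about 0.11 kg, flat on the bench. Origin at the centre of its underside, z up. Bystanders of the same metal and thickness lie 105 mm or more from it, centre to centre, in varying places: a 56 mm ring with a 30 mm hole, a 56 mm square, an 80 mm disc.
- magazine: Stack magazine fixed to the bench; origin on its axis at bench level, z up, yaw varies. Base 130 (x) by 100 (y) by 12 mm. Four 8 mm steel rods at x, y = +-25 mm form a round well 62 mm wide; above 108 mm they flare out, top 132 mm. Sprung catches stand at x = +-42 mm, 121 mm high. On the +y and -y sides, gaps 41 mm wide between the rods are clear for fingers beside a held blank.
- lips (a point): Point on the magazine's axis, 90 mm above the bench: undersides of the catch lips. Each catch has 2 slick prongs sloping in from 34 mm off the axis (121 mm high) to a lip 19 mm off it, 3 mm thick. A blank let go rests on them, underside at about 95 to 105 mm; pushed on (5 to 15 N, gripped or with shut fingers on its middle) until its top is below this point, it is caught as they snap back.
- follower (a joint): Spring plate under the stack, metres of downward travel: 0 empty (plate top 84 mm above the bench), about 0.010 at the start with one blank like the loose one caught under the lips (underside at 74 mm), about 0.026 with two (new one's underside at 74 mm, old one's at 58 mm), stop at 0.040. Pushes up 3.6 N at 0, plus 0.12 N per mm.
Mind the look-alikes: they are no part of the job. What is shaped like the blank but orange or purple is not meant. Leave any blue or red look-alike of the magazine alone.

How it is judged (in metres and radians):
At the end, for the whole second after the job is handed in: The plain round blank is caught in the magazine: underside 68 to 77.5 mm above the bench, within 10 mm of the magazine's axis, level within 8 degrees, at rest; the follower is held down by over 21 mm, so the first blank is still beneath it (z of blank in the frame of magazine between 0.068 and 0.0775 m and horizontal distance between blank and magazine below 0.01 m and angle between blank's own z axis and vertical below 0.15 rad and value of joint follower above 0.021 m and linear speed of blank below 0.02 m/s); the robot touches nothing.
It also fails if it takes over 38 s, if anything falls off the work surface, if the arm or the gripper's body presses on something with over 40 N, if the wrist force passes 120 N, or if a joint passes its speed limit or range.

## Robot

A 6-joint arm with a two-finger parallel gripper is mounted at the origin on the work surface. World frame = base frame: x ahead of the robot, y to its left, z up, the work surface at z = 0. Lengths are in mm, angles in rad, forces in N, time in s.
With the tool pointing down it reaches from about 350 to 775 mm from the base axis. Payload 7.3 kg.
Tool frame: the origin (TCP) lies midway between the tips of the shut fingers; the grasp point (between the pads) lies 19 mm behind it; z points along the fingers, y is the line along which they close (so a half turn about z gives the same grasp; the last joint's range is limited). The gripper opens to 92 mm and grips with 3 to 60 N. Pads are 19 mm wide; open, the fingers measure 130 mm over their backs; the gripper's body (75 mm by 190 mm) begins 47 mm behind the grasp point.
Start: joints at [0.956, 0.342, 1.524, -0, 1.275, -0.146], TCP at [237.195, 468.388, 192.141] pointing down, gripper open.
Joint ranges: [-2.53, 2.53], [-0.77, 2.02], [0.04, 2.7], [-1, 4.14], [0.28, 2.66], [-3.11, 3.11]. Speed limits (rad/s): [2.57, 2.57, 3.14, 3.14, 3.14, 3.14].

## Interface

Orientations are given as [roll, pitch, yaw] about the fixed x, y, z axes, in that order (R = Rz(yaw) Ry(pitch) Rx(roll)).
In Python, from plant import bot gives the robot as it stands. The module is installed in compiled form; this text tells all that it offers.
- The arm moves only by the shell command python3 -m crank 'ROWS' [OPENING]. ROWS is JSON, a list of rows, each a list of 6 numbers: the shift along the tool's x, y, z in m, then the turn, a rotation vector about the tool's x, y, z in rad. In form: [[dx, dy, dz, wx, wy, wz], ...]. A call has 1 to 5 rows; each row shifts and turns the commanded pose from where the row before left it, along the tool's axes as they then stand; what a row does not reach is not made up. A row lasts 1/8 s, in which the tool goes at most 62.5 mm and 10.7 degrees, less where a joint would pass 70% of its speed; a pose out of reach is approached as far as the arm can. A call is refused whole if a number of a shift passes 0.0625 or a number of a turn 0.188, either way. A call with a gripper value outside its range is refused whole. OPENING is the opening in per cent of the stroke, from 0 (shut) to 100 (fully open), set as the call begins (- or left out, the last holds). The fingers move at their own pace and stop on an object; the grip force is fixed at half the most. Time passes only in rows, so rows that do not move let the fingers close. It gives the time, the measured TCP pose, the force, the opening and the grip force at its end, in the units of the state.
- bot.get_obs(): the state, without advancing time (a new reading comes with each control period).
- bot.capture(name): name is "scene" or "top" or "wrist"; returns a dict with "color" (480x640x3 uint8, blue, green, red), "fov_y" (degrees; the focal length in pixels is half the picture's height over the tangent of half this angle, whatever the lens; pixels are square), "cx", "cy" (the principal point, pixels), "extrinsics" (4x4, takes a point from world to camera coordinates); the wrist camera has in their place "tool_from_camera" (4x4, takes a point from camera to tool coordinates, whose origin is the TCP and whose axes are the flange's). Camera axes: x right, y up, looking along -z (the intrinsics and any distortion apply to the point x, -y, -z); pixel columns grow to the right and rows downward; lengths in mm; the calibration is good to about 2 mm. A picture is of the moment at which its call begins: read the wrist's pose just before it. There is no depth.
- bot.close_job(): hands the job in; it is judged then, once.
The state is a dict: "time": time; "joint_positions": joint angles; "dq": joint speeds; "tau": joint torques, N m; "tool_pos": TCP position; "tcp_rot": TCP orientation; "contact_force": force on the tool from outside, world axes, zero at the start; "moment": the same for the moment, N m; "grip_width": finger opening in mm; "finger_force": force on a finger pad.
Only numpy, scipy, OpenCV 4.12 (cv2) and the standard library are available. Lean on these libraries where they do the work, as an engineer would, in place of code of your own. Each camera call takes 0.05 s, during which the arm holds its last target. There are 200 camera calls.

## Working session

There is one attempt and no reset: what is moved stays moved. The work goes in short steps, Python scripts to look and compute and a shell command to move; the robot and the scene stay as the last step left them, time stands still between calls to the robot, and variables do not carry over. Pictures are saved under pics/ and viewed, at most 10 in all, crops included, and the job is handed in when it is done.

```bash
mkdir -p pics; python3 - <<'E'
from plant import bot
import cv2,numpy as np,pickle
d={}
o=bot.get_obs();print(o)
for n in("top","scene","wrist"):
    c=bot.capture(n);d[n]=c;cv2.imwrite(f"pics/{n}0.png",c["color"])
    print(n,{k:(np.round(v,3).tolist() if k!="color" else 0) for k,v in c.items()})
pickle.dump((o,d),open("c0.pkl","wb"))
E
```

```text
{'time': 0.0, 'joint_positions': array([ 9.56019919e-01,  3.42692251e-01,  1.52499047e+00,  9.98258959e-07,
        1.27535601e+00, -1.46019919e-01]), 'dq': array([ 0.00219753,  0.00022066, -0.00165044,  0.00050807,  0.00091253,
       -0.0003442 ]), 'tau': array([-8.49002863e-04, -4.31245351e+01, -2.44217974e+01,  7.17921113e-02,
        5.61052572e-02, -1.39271883e-04]), 'tool_pos': array([236.92081725, 468.01805649, 191.47006056]), 'tcp_rot': array([-3.14016211e+00, -2.11350488e-04,  2.67283572e+00]), 'contact_force': array([-0.644057  , -0.22564563, -0.26031988]), 'moment': array([-0.02153016,  0.03879284,  0.01469131]), 'finger_force': 0.0, 'grip_width': 91.7959715048061}
top {'color': 0, 'fov_y': 51.38, 'cx': 313.147, 'cy': 243.962, 'extrinsics': [[0.02, -1.0, -0.0, 63.68], [0.975, 0.02, 0.221, -406.894], [-0.221, -0.005, 0.975, -868.303], [0.0, 0.0, 0.0, 1.0]]}
scene {'color': 0, 'fov_y': 42.98, 'cx': 319.061, 'cy': 235.834, 'extrinsics': [[-0.799, 0.601, -0.007, 250.594], [-0.387, -0.506, 0.771, 137.885], [0.46, 0.619, 0.637, -1558.573], [0.0, 0.0, 0.0, 1.0]]}
wrist {'color': 0, 'fov_y': 66.576, 'cx': 319.305, 'cy': 237.578, 'tool_from_camera': [[-0.0, 0.961, 0.276, 74.428], [1.0, -0.0, 0.001, 0.585], [0.001, 0.276, -0.961, -192.945], [0.0, 0.0, 0.0, 1.0]]}
```

View pics/top0.png

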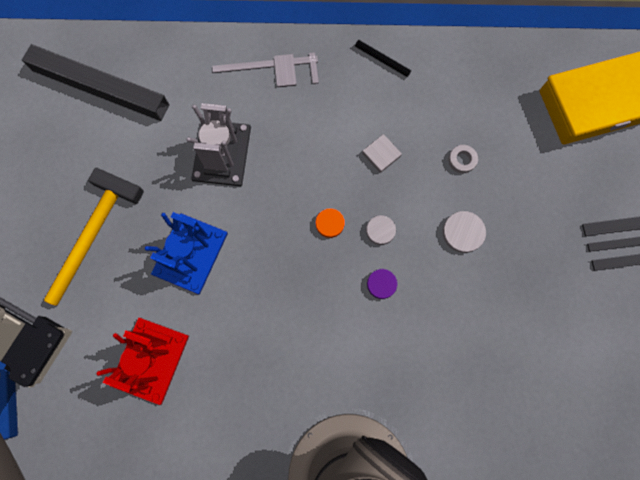

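View pics/scene0.png

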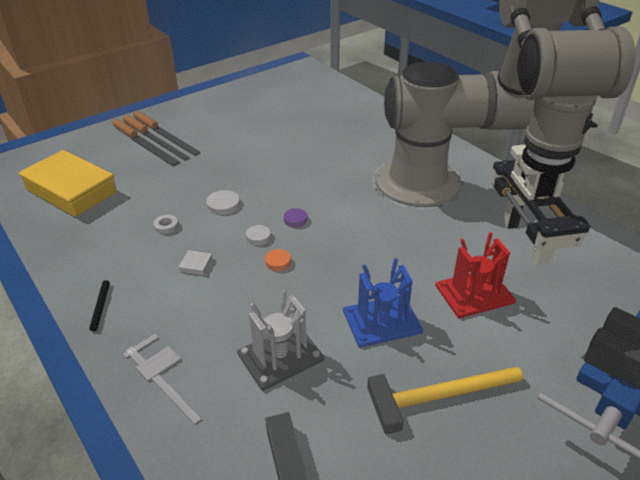

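The top view shows the plain blank at (381,230), with orange (330,223) and purple (382,284) beside it. The grey magazine is at about (220,150), with its base plate dark. The scene view confirms the grey magazine (280,330) already has a disc in it.

```bash
cat > h.py <<'E'
import numpy as np,cv2
from scipy.spatial.transform import Rotation as R
def cam(c,o=None):
    f=240/np.tan(np.radians(c["fov_y"])/2)
    if "extrinsics" in c: T=np.linalg.inv(np.array(c["extrinsics"]))
    else:
        W=np.eye(4);W[:3,:3]=R.from_euler("xyz",o["tcp_rot"]).as_matrix();W[:3,3]=o["tool_pos"]
        T=W@np.array(c["tool_from_camera"])
    return f,c["cx"],c["cy"],T
def ray(c,uv,z,o=None):
    f,cx,cy,T=cam(c,o); uv=np.atleast_2d(uv).astype(float)
    d=np.c_[(uv[:,0]-cx)/f,-(uv[:,1]-cy)/f,-np.ones(len(uv))]@T[:3,:3].T
    p=T[:3,3]; return p+d*((z-p[2])/d[:,2])[:,None]
def proj(c,P,o=None):
    f,cx,cy,T=cam(c,o); q=(np.c_[np.atleast_2d(P),np.ones(len(np.atleast_2d(P)))]@np.linalg.inv(T).T)
    return np.c_[cx+f*q[:,0]/-q[:,2],cy-f*q[:,1]/-q[:,2]]
E
python3 - <<'E'
import pickle;from h import *
o,d=pickle.load(open("c0.pkl","rb"));c=d["top"];im=c["color"]
g=cv2.cvtColor(im,cv2.COLOR_BGR2GRAY).astype(int);hsv=cv2.cvtColor(im,cv2.COLOR_BGR2HSV)
m=((g>150)).astype(np.uint8)*255
sat=((hsv[...,1]>150)&(hsv[...,2]>80)).astype(np.uint8)*255
for nm,mm in(("light",m),("sat",sat)):
  cs,_=cv2.findContours(mm,cv2.RETR_EXTERNAL,cv2.CHAIN_APPROX_NONE)
  for k in cs:
    if 200<cv2.contourArea(k)<2500:
      P=ray(c,k[:,0],16).astype(np.float32)[:,:2];(x,y),(w,h),a=cv2.minAreaRect(P);u=k[:,0].mean(0)
      print(nm,u.round(),round(x),round(y),round(w),round(h))
dk=((g<75)).astype(np.uint8)*255;dk[:110]=0;dk[195:]=0;dk[:,:190]=0;dk[:,260:]=0
k=max(cv2.findContours(dk,0,1)[0],key=cv2.contourArea)
print(cv2.minAreaRect(ray(c,k[:,0],12).astype(np.float32)[:,:2]))
cv2.imwrite("pics/magcrop.png",cv2.resize(im[90:200,170:270],None,fx=5,fy=5,interpolation=cv2.INTER_CUBIC))
E
```

```text
Traceback (most recent call last):
cv2.error: OpenCV(4.12.0) /io/opencv/modules/imgproc/src/convhull.cpp:143: error: (-215:Assertion failed) total >= 0 && (depth == CV_32F || depth == CV_32S) in function 'convexHull'
```

```bash
python3 - <<'E'
import pickle;from h import *
o,d=pickle.load(open("c0.pkl","rb"));c=d["top"];im=c["color"]
g=cv2.cvtColor(im,cv2.COLOR_BGR2GRAY).astype(int);hsv=cv2.cvtColor(im,cv2.COLOR_BGR2HSV)
m=((g>150)).astype(np.uint8)*255
sat=((hsv[...,1]>150)&(hsv[...,2]>80)).astype(np.uint8)*255
A=lambda k,z:np.ascontiguousarray(ray(c,k[:,0],z)[:,:2],dtype=np.float32)
for nm,mm in(("light",m),("sat",sat)):
  cs,_=cv2.findContours(mm,cv2.RETR_EXTERNAL,cv2.CHAIN_APPROX_NONE)
  for k in cs:
    if 200<cv2.contourArea(k)<2500:
      (x,y),(w,h),a=cv2.minAreaRect(A(k,16));u=k[:,0].mean(0)
      print(nm,u.round(),round(x),round(y),round(w),round(h))
dk=((g<75)).astype(np.uint8)*255;dk[:110]=0;dk[195:]=0;dk[:,:190]=0;dk[:,260:]=0
k=max(cv2.findContours(dk,0,1)[0],key=cv2.contourArea)
print(cv2.minAreaRect(A(k,12)))
cv2.imwrite("pics/magcrop.png",cv2.resize(im[90:200,170:270],None,fx=5,fy=5,interpolation=cv2.INTER_CUBIC))
E
```

```text
light [381. 229.] 444 -58 51 51
light [465. 231.] 444 -216 77 76
light [ 79. 247.] 401 512 18 233
light [464. 157.] 594 -222 50 52
light [382. 151.] 602 -60 54 54
light [210. 138.] 625 277 58 58
light [242.  66.] 786 225 11 122
light [294.  68.] 781 114 65 85
sat [  5. 421.] 84 605 59 17
sat [382. 283.] 340 -57 52 52
sat [330. 222.] 454 41 55 54
sat [ 81. 248.] 400 509 29 238
((606.8848876953125, 262.7766418457031), (118.14541625976562, 161.5296630859375), 89.51495361328125)
```

View pics/magcrop.png

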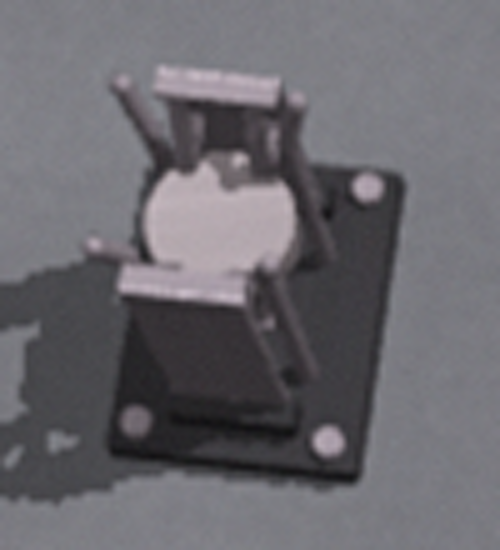

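The crop shows three base bolts at (368,188), (135,422), (329,442) in crop pixels. It also shows the catches at top and bottom (magazine x runs along image vertical) and the disc between them at about (220,212).

```bash
python3 - <<'E'
import pickle;from h import *
o,d=pickle.load(open("c0.pkl","rb"));c=d["top"]
px=lambda *a:np.array(a)/5+[170-.4,90-.4]
b=ray(c,px((368,188),(135,422),(329,442)),15);print(b.round(1),"axis",(b[0]+b[1])/2,"dist",np.linalg.norm(b[0]-b[2]),np.linalg.norm(b[1]-b[2]))
v=b[0]-b[2];print("yaw from bolts",np.degrees(np.arctan2(v[1],v[0])))
e=ray(c,px((404,175),(358,478),(108,452)),12);print("edge",np.linalg.norm(e[0]-e[1]),np.linalg.norm(e[1]-e[2]),"ctr",(e[0]+e[2])/2)
v=e[0]-e[1];print("yaw edge",np.degrees(np.arctan2(v[1],v[0])))
t=ray(c,px((122,85),(296,100),(92,245),(267,270)),132);print("rod tops mean",t.mean(0),t.round(1))
print("disc",ray(c,px((221,215)),90))
print("tool yaw",np.degrees(o["tcp_rot"][2]),o["tool_pos"])
E
```

```text
[[649.2 216.7  15. ]
 [548.3 302.8  15. ]
 [541.5 226.5  15. ]] axis [598.70362488 259.76870754  15.        ] dist 108.09449865581749 76.66724887173233
yaw from bolts -5.171788108345429
edge 129.11270525314484 98.82190639372959 ctr [596.64261412 258.14428574  12.        ]
yaw edge -5.252102721595288
rod tops mean [596.55769837 258.79075336 132.        ] [[630.2 286.6 132. ]
 [625.6 224.8 132. ]
 [569.3 292.6 132. ]
 [561.1 231.2 132. ]]
disc [[601.11514643 257.90819497  90.        ]]
tool yaw 153.14220624437368 [236.92081725 468.01805649 191.47006056]
```

Magazine axis is about (597.5, 259) with yaw −5.2°; three estimates agree within 3 mm and the base sizes match. The blank is at (444,−58). I'll turn the tool to yaw 174.8° and go over the blank.

```bash
python3 -m crank '[[0,0,0,0,0,-0.126],[0,0,0,0,0,-0.126],[0,0,0,0,0,-0.126],[-0.012,-0.025,0,0,0,0],[-0.0254,-0.0504,0,0,0,0]]' 80
python3 -m crank '[[-0.0254,-0.0504,0,0,0,0],[-0.0254,-0.0504,0,0,0,0],[-0.0254,-0.0504,0,0,0,0],[-0.0254,-0.0504,0,0,0,0],[-0.0254,-0.0504,0,0,0,0]]'
python3 -m crank '[[-0.0254,-0.0504,0,0,0,0],[-0.0254,-0.0504,0,0,0,0],[-0.0254,-0.0504,0.02,0,0,0],[-0.0134,-0.025,0.03,0,0,0],[0,0,0,0,0,0]]'
python3 - <<'E'
from plant import bot
from h import *
o=bot.get_obs();c=bot.capture("wrist");cv2.imwrite("pics/w1.png",c["color"])
print(o["tool_pos"],np.degrees(o["tcp_rot"]),o["grip_width"])
print(proj(c,[[444,-58,16]],o))
g=cv2.cvtColor(c["color"],cv2.COLOR_BGR2HSV)
m=((g[...,2]>150)&(g[...,1]<60)).astype(np.uint8)*255
for k in cv2.findContours(m,0,1)[0]:
    if cv2.contourArea(k)>1500:
        P=np.ascontiguousarray(ray(c,k[:,0],16,o)[:,:2],dtype=np.float32)
        print(k[:,0].mean(0).round(),cv2.minAreaRect(P),cv2.minEnclosingCircle(P))
E
```

```text
time: 0.78
tool_pos: [267.5, 389.9, 191.6]
tcp_rot: [-3.142, -0.0, 3.054]
contact_force: [1.2, 0.2, 0.1]
grip_width: 73.3
finger_force: 0.0
time: 1.4
tool_pos: [371.6, 125.7, 192.2]
tcp_rot: [3.141, 0.0, 3.051]
contact_force: [0.6, -0.6, -0.0]
grip_width: 73.0
finger_force: 0.0
time: 2.02
tool_pos: [443.4, -57.3, 140.1]
tcp_rot: [3.141, -0.005, 3.048]
contact_force: [-0.9, 1.0, -0.0]
grip_width: 73.4
finger_force: 0.0
[443.36391123 -57.3026279  140.09864152] [179.94230809  -0.26794052 174.61420595] 73.39380738674417
[[318.31178344 221.00365578]]
[319. 372.] ((601.313720703125, -72.7761459350586), (232.91409301757812, 47.9490852355957), 84.640380859375) ((619.8006591796875, -74.51052856445312), 116.58258056640625)
[351. 147.] ((405.6124572753906, -54.1962890625), (593.9608154296875, 268.57879638671875), 84.59417724609375) ((446.4527587890625, -58.59098815917969), 301.1683044433594)
```

View pics/w1.png

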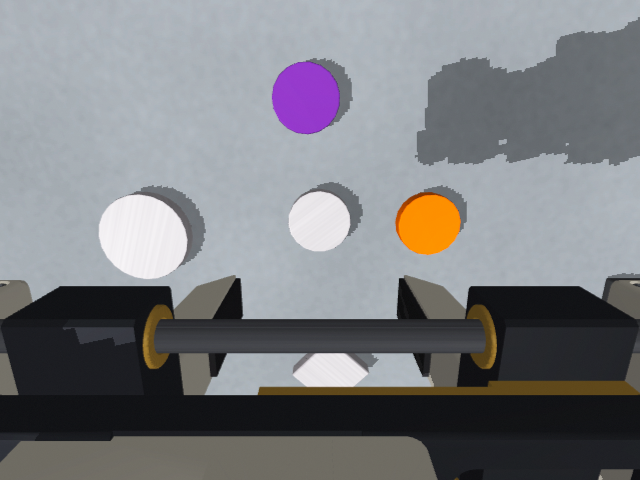

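The wrist view shows the plain blank at (319,221), within a pixel of the predicted (318,221). I'll descend and grip near the fingertips, so that the gripper body stays above the rods later.

```bash
python3 -m crank '[[0,0.0006,0.05,0,0,0],[0,0,0.05,0,0,0],[0,0,0.025,0,0,0],[0,0,0.011,0,0,0],[0,0,0,0,0,0]]'
python3 -m crank '[[0,0,0,0,0,0],[0,0,0,0,0,0],[0,0,0,0,0,0],[0,0,0,0,0,0],[0,0,0,0,0,0]]' 0
python3 -m crank '[[0,0,-0.03,0,0,0],[0,0,-0.05,0,0,0],[0,0,-0.05,0,0,0],[0,0,-0.05,0,0,0],[0,0,0,0,0,0]]'
```

```text
time: 2.7
tool_pos: [444.9, -55.0, 6.7]
tcp_rot: [3.142, 0.0, 3.052]
contact_force: [-0.1, 0.5, -0.6]
grip_width: 73.2
finger_force: 0.0
time: 3.32
tool_pos: [444.5, -55.6, 6.2]
tcp_rot: [3.142, 0.0, 3.051]
contact_force: [-0.4, -1.1, 0.5]
grip_width: 27.7
finger_force: 0.0
time: 3.95
tool_pos: [446.7, -56.2, 189.6]
tcp_rot: [-3.14, 0.008, 3.051]
contact_force: [0.7, -0.1, -0.7]
grip_width: 0.2
finger_force: 0.0
```

```bash
python3 - <<'E'
from plant import bot
from h import *
o=bot.get_obs();c=bot.capture("wrist");s=bot.capture("scene")
print(o["tool_pos"],np.degrees(o["tcp_rot"]),o["grip_width"],o["time"])
print(proj(c,[[444,-58,16],[444.5,-55.6,6]],o),proj(s,[[444,-58,16]]))
cv2.imwrite("pics/w2.png",np.hstack([cv2.resize(c["color"],(400,300)),cv2.resize(s["color"],(400,300))]))
E
```

```text
[446.72063708 -56.20705957 189.64098673] [-179.91019128    0.45669826  174.79995876] 0.23262590938160987 3.95
[[317.53536093 204.72067568]
 [319.94592542 203.10003871]] [[257.60228332 232.42250588]]
```

View pics/w2.png

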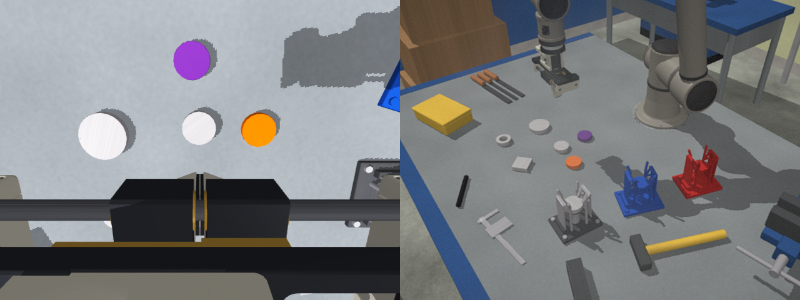

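The gripper closed on nothing and the blank hasn't moved: it is still at (198,128) in the half-size view. In the wrist view the fingertips look about 35 mm short of the stated TCP. I'll check that in the scene view.

```bash
python3 - <<'E'
from plant import bot
from h import *
o=bot.get_obs();c=bot.capture("wrist");s=bot.capture("scene")
p=o["tool_pos"];Z=R.from_euler("xyz",o["tcp_rot"]).as_matrix()
im=cv2.resize(s["color"][60:210,180:330],(600,600),interpolation=cv2.INTER_CUBIC)
for z in(0,-35,-66):
    u=(proj(s,[p+Z@[0,0,z]])[0]-[180,60])*4
    cv2.drawMarker(im,tuple(int(a) for a in u),(0,0,255),0,14,1);cv2.putText(im,str(z),(int(u[0])+8,int(u[1])),0,.4,(0,0,255))
w=c["color"][200:350,270:370].copy();w=cv2.resize(w,(200,300))
for z in(0,-35):
    u=(proj(c,[p+Z@[0,0,z]],o)[0]-[270,200])*2;cv2.drawMarker(w,tuple(int(a) for a in u),(0,0,255),0,14,1)
b=np.zeros((600,800,3),np.uint8);b[:,:600]=im;b[:300,600:]=w;cv2.imwrite("pics/s3.png",b)
E
```

```text
(no output)
```

View pics/s3.png

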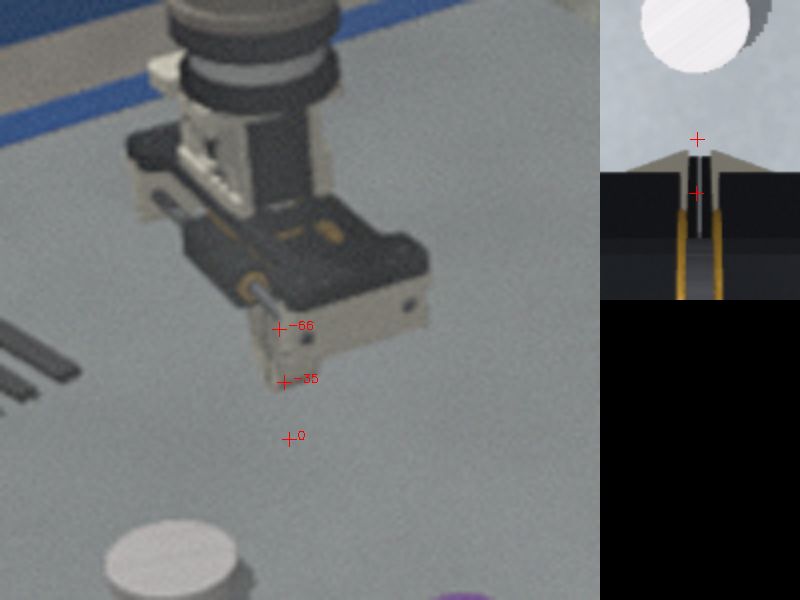

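The scene and wrist views agree. The whole gripper sits about 38 mm short of the stated TCP, with the tips near tool z = −38. The body and fingers still fit each other, so I'll treat real tip height as TCP z + 38. I'll redo the grasp with the TCP near z = −30, watching the force.

```bash
python3 -m crank '[[0.002,0,0.02,0,0,0],[0,-0.002,0.03,0,0,0],[0,0,0.03,0,0,0],[0,0,0.03,0,0,0],[0,0,0.03,0,0,0]]' 80
python3 -m crank '[[0,0,0.02,0,0,0],[0,0,0.02,0,0,0],[0,0,0.01,0,0,0],[0,0,0.008,0,0,0],[0,0,0,0,0,0]]'
python3 -m crank '[[0,0,0.006,0,0,0],[0,0,0.004,0,0,0],[0,0,0,0,0,0]]'
```

```text
time: 4.78
tool_pos: [441.2, -57.0, 43.8]
tcp_rot: [3.141, -0.003, 3.051]
contact_force: [-0.3, 0.2, -0.3]
grip_width: 45.8
finger_force: 0.0
time: 5.4
tool_pos: [442.0, -57.3, -12.3]
tcp_rot: [3.141, -0.001, 3.051]
contact_force: [0.9, 0.1, 0.1]
grip_width: 73.5
finger_force: 0.0
time: 5.78
tool_pos: [442.3, -57.3, -22.0]
tcp_rot: [3.141, -0.0, 3.051]
contact_force: [-0.7, 0.3, 0.4]
grip_width: 73.5
finger_force: 0.0
```

```bash
python3 -m crank '[[-0.0015,0,0.004,0,0,0],[0,0,0.004,0,0,0],[0,0,0,0,0,0]]'
python3 -m crank '[[0,0,0,0,0,0],[0,0,0,0,0,0],[0,0,0,0,0,0],[0,0,0,0,0,0],[0,0,0,0,0,0]]' 0
```

```text
time: 6.15
tool_pos: [443.6, -57.4, -30.2]
tcp_rot: [3.141, -0.001, 3.051]
contact_force: [0.7, 0.0, 0.3]
grip_width: 73.7
finger_force: 0.0
time: 6.78
tool_pos: [443.9, -57.5, -29.8]
tcp_rot: [3.142, 0.0, 3.051]
contact_force: [-0.4, 0.3, 1.3]
grip_width: 54.8
finger_force: 30.0
```

Gripped at about 55 mm with 30 N. Lift and carry it over the magazine.

```bash
python3 -m crank '[[0,0,-0.02,0,0,0],[0,0,-0.04,0,0,0],[0,0,-0.05,0,0,0],[0,0,-0.05,0,0,0],[0,0,-0.03,0,0,0]]'
python3 -m crank '[[-0.0088,0.0235,0,0,0,0],[-0.0177,0.047,0,0,0,0],[-0.0177,0.047,0,0,0,0],[-0.0177,0.047,0,0,0,0],[-0.0177,0.047,0,0,0,0]]'
python3 -m crank '[[-0.0177,0.047,0,0,0,0],[-0.0177,0.047,0,0,0,0],[-0.0088,0.0235,0,0,0,0],[0,0,0,0,0,0],[0,0,0,0,0,0]]'
python3 - <<'E'
from plant import bot
from h import *
o=bot.get_obs();c=bot.capture("wrist");t=bot.capture("top")
p=o["tool_pos"];print(p,np.degrees(o["tcp_rot"]),o["grip_width"])
im=c["color"].copy();Y=np.radians(-5.2);x=np.array([np.cos(Y),np.sin(Y),0]);y=np.array([-np.sin(Y),np.cos(Y),0]);M=np.array([597.5,259,0])
pts=[M+sx*54*x+sy*38*y+[0,0,15] for sx in(-1,1) for sy in(-1,1)]+[M+sx*25*x+sy*25*y+[0,0,108] for sx in(-1,1) for sy in(-1,1)]
for u in proj(c,pts,o):cv2.drawMarker(im,tuple(int(a) for a in u),(0,0,255),0,10,1)
b=np.zeros((480,800,3),np.uint8);b[:,:400]=cv2.resize(im,None,fx=1,fy=1)[:,120:520];b[:400,400:]=cv2.resize(t["color"][90:190,170:270],(400,400),interpolation=cv2.INTER_CUBIC)
cv2.imwrite("pics/m4.png",b)
E
```

```text
time: 7.4
tool_pos: [444.4, -57.6, 162.5]
tcp_rot: [-3.141, 0.003, 3.051]
contact_force: [0.3, -0.0, -1.2]
grip_width: 55.4
finger_force: 30.0
time: 8.02
tool_pos: [542.6, 147.4, 159.9]
tcp_rot: [-3.141, -0.0, 3.051]
contact_force: [1.1, 0.1, -1.3]
grip_width: 55.2
finger_force: 30.0
time: 8.65
tool_pos: [596.4, 258.1, 159.7]
tcp_rot: [-3.141, -0.001, 3.051]
contact_force: [1.1, -0.8, -1.6]
grip_width: 55.4
finger_force: 30.0
[596.41556323 258.05322218 159.69196024] [-1.79951244e+02 -6.37020432e-02  1.74788597e+02] 55.37775710129441
```

View pics/m4.png

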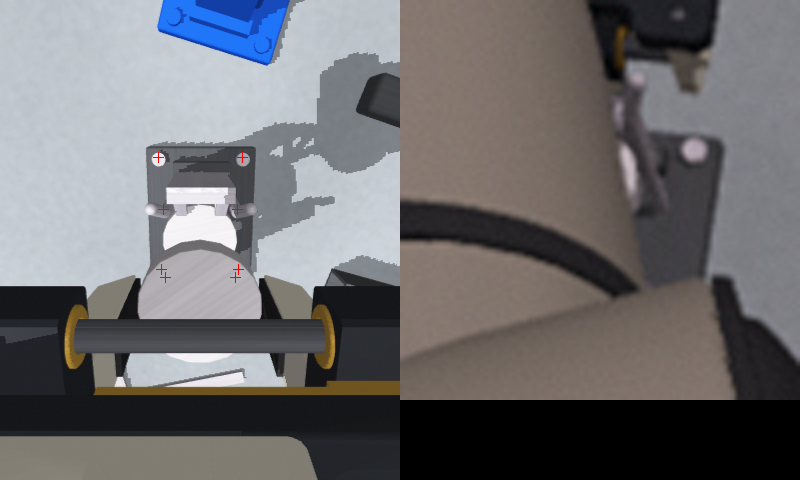

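The wrist view shows the held disc centred at col 200. The magazine bolts are at (158,158) and (243,158), within about 2 px of predicted, so I'll shift +1.9 mm in x and −0.8 mm in y and then descend.

```bash
python3 -m crank '[[-0.002,-0.0006,0.01,0,0,0],[0,0,0.02,0,0,0],[0,0,0.02,0,0,0],[0,0,0.01,0,0,0],[0,0,0,0,0,0]]'
python3 -m crank '[[0,0,0.006,0,0,0],[0,0,0.006,0,0,0],[0,0,0.006,0,0,0],[0,0,0,0,0,0]]'
```

```text
time: 9.38
tool_pos: [598.5, 257.7, 99.3]
tcp_rot: [-3.141, -0.001, 3.05]
contact_force: [0.5, 0.5, -0.3]
grip_width: 55.3
finger_force: 30.0
time: 9.88
tool_pos: [598.5, 258.0, 81.5]
tcp_rot: [-3.141, -0.001, 3.051]
contact_force: [-0.3, 0.3, -0.7]
grip_width: 55.1
finger_force: 30.0
```

Underside is at about 111 mm with no contact. Now press in small steps.

```bash
python3 -m crank '[[0,0,0.004,0,0,0],[0,0,0.004,0,0,0],[0,0,0.003,0,0,0],[0,0,0,0,0,0]]'
python3 -m crank '[[0,0,0.003,0,0,0],[0,0,0.003,0,0,0],[0,0,0.003,0,0,0],[0,0,0,0,0,0]]'
```

```text
time: 10.38
tool_pos: [599.0, 258.3, 71.0]
tcp_rot: [3.141, 0.0, 3.051]
contact_force: [0.1, 1.3, 0.3]
grip_width: 55.0
finger_force: 30.0
time: 10.88
tool_pos: [599.4, 258.3, 62.8]
tcp_rot: [3.141, 0.001, 3.051]
contact_force: [-0.5, 0.9, 6.4]
grip_width: 55.1
finger_force: 30.0
```

```bash
python3 -m crank '[[0.0006,0,0.003,0,0,0],[0,0,0.003,0,0,0],[0,0,0,0,0,0]]'
python3 -m crank '[[0,0,0.003,0,0,0],[0,0,0.003,0,0,0],[0,0,0,0,0,0]]'
python3 -m crank '[[0,0,0.003,0,0,0],[0,0,0.003,0,0,0],[0,0,0,0,0,0]]'
```

```text
time: 11.25
tool_pos: [598.5, 258.3, 55.8]
tcp_rot: [3.141, 0.0, 3.051]
contact_force: [2.9, 1.2, 1.8]
grip_width: 55.2
finger_force: 30.0
time: 11.62
tool_pos: [598.3, 258.2, 49.7]
tcp_rot: [3.141, -0.0, 3.051]
contact_force: [3.7, 2.3, 2.0]
grip_width: 55.1
finger_force: 30.0
time: 12.0
tool_pos: [598.1, 258.1, 43.9]
tcp_rot: [-3.141, -0.001, 3.051]
contact_force: [1.0, 1.5, 4.5]
grip_width: 55.2
finger_force: 30.0
```

```bash
python3 -m crank '[[0,0,0.0025,0,0,0],[0,0,0,0,0,0],[0,0,0,0,0,0]]'
python3 -m crank '[[0,0,0.0015,0,0,0],[0,0,0,0,0,0],[0,0,0,0,0,0]]'
python3 - <<'E'
from plant import bot
from h import *
o=bot.get_obs();c=bot.capture("wrist");s=bot.capture("scene")
print(o["tool_pos"],o["contact_force"])
u=proj(s,[[597.5,258,90]])[0].astype(int);print(u)
b=np.zeros((480,800,3),np.uint8);b[:,:400]=c["color"][:,120:520];b[:400,400:]=cv2.resize(s["color"][u[1]-60:u[1]+40,u[0]-50:u[0]+50],(400,400),interpolation=cv2.INTER_CUBIC)
cv2.imwrite("pics/m5.png",b)
E
```

```text
time: 12.38
tool_pos: [598.2, 258.1, 41.7]
tcp_rot: [-3.141, -0.0, 3.051]
contact_force: [0.4, -0.7, 4.3]
grip_width: 54.8
finger_force: 30.0
time: 12.75
tool_pos: [598.2, 258.1, 40.1]
tcp_rot: [-3.141, -0.0, 3.051]
contact_force: [0.6, -0.5, 5.0]
grip_width: 54.9
finger_force: 30.0
[598.17146047 258.12094518  40.08486956] [ 0.59195354 -0.54191693  4.97312847]
[277 324]
```

View pics/m5.png

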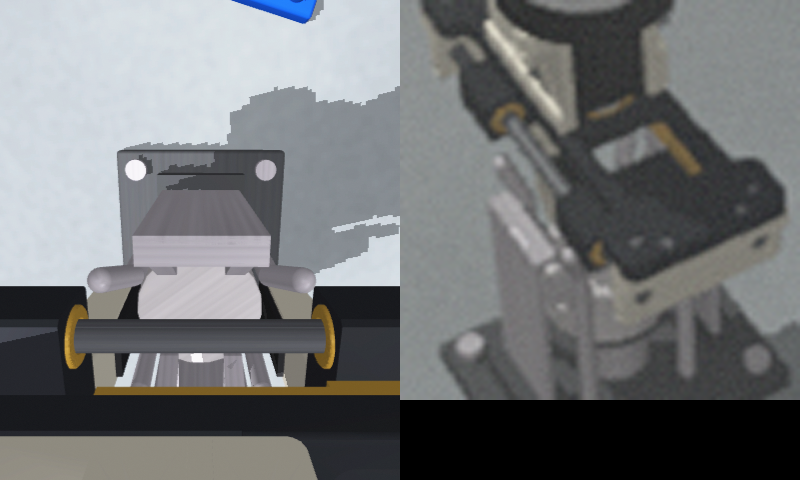

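The wrist view shows the catch lips overlapping the blank's top edge (row 268), and the force fell back to the spring's own load, so the catches have snapped over. Release and retreat.

```bash
python3 -m crank '[[0,0,0,0,0,0],[0,0,0,0,0,0],[0,0,0,0,0,0],[0,0,0,0,0,0],[0,0,0,0,0,0]]' 80
python3 -m crank '[[0,0,-0.01,0,0,0],[0,0,-0.03,0,0,0],[0,0,-0.04,0,0,0],[0,0,-0.04,0,0,0],[0,0,-0.04,0,0,0]]'
python3 -m crank '[[0.0,0,-0.03,0,0,0],[-0.03,0,0,0,0,0],[-0.03,0,0,0,0,0],[0,0,0,0,0,0]]'
python3 - <<'E'
from plant import bot
from h import *
o=bot.get_obs();c=bot.capture("wrist");s=bot.capture("scene")
u=proj(s,[[597.5,258,90]])[0].astype(int);w=proj(c,[[597.5,258,90]],o)[0].astype(int);print(u,w)
x0=int(np.clip(w[0]-100,0,440));y0=int(np.clip(w[1]-100,0,280))
f=lambda a:cv2.resize(a,(400,400),interpolation=cv2.INTER_CUBIC)
cv2.imwrite("pics/m6.png",np.hstack([f(c["color"][y0:y0+200,x0:x0+200]),f(s["color"][u[1]-50:u[1]+50,u[0]-50:u[0]+50])]))
# disc top edge width check
P=proj(c,[[597.5,258+28*k,z] for z in(90,106) for k in(-1,1)],o);print(P.round(),x0,y0)
E
```

```text
time: 13.48
tool_pos: [598.3, 258.2, 40.1]
tcp_rot: [3.142, -0.0, 3.051]
contact_force: [-1.2, 0.8, 0.6]
grip_width: 73.5
finger_force: 0.0
time: 14.1
tool_pos: [598.3, 258.2, 202.4]
tcp_rot: [3.141, 0.001, 3.051]
contact_force: [0.5, -0.2, -0.1]
grip_width: 73.4
finger_force: 0.0
time: 14.6
tool_pos: [659.3, 252.0, 229.7]
tcp_rot: [-3.142, 0.0, 3.05]
contact_force: [-0.1, 0.4, -1.1]
grip_width: 73.4
finger_force: 0.0
[277 324] [319 147]
[[288. 150.]
 [351. 144.]
 [286. 151.]
 [353. 145.]] 219 47
```

View pics/m6.png

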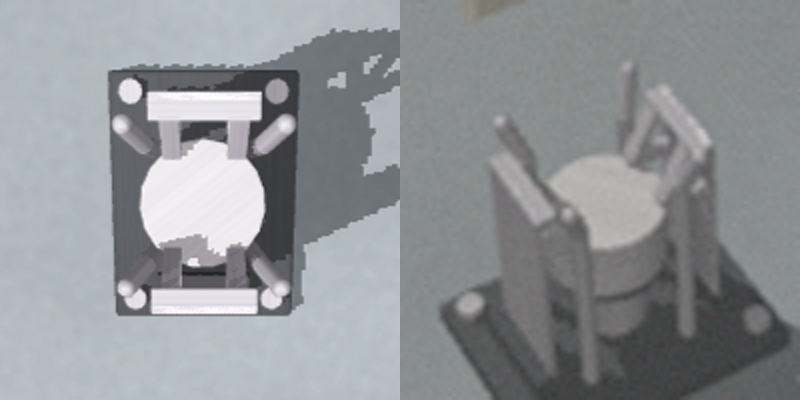

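Four prongs lie over a level, centred disc (140–265 px wide, which matches a top at z = 90), and the stack below is now two blanks tall. The robot is clear, so I'm handing in.

```bash
python3 -c "
from plant import bot
print(bot.close_job())"
```

```text
the job is handed in; nothing more can be done
None
```

The plain round blank looks pressed in and caught level under both catches, with the first blank beneath it and the arm clear. I handed the job in at about 15 s; it returned no verdict.

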